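# Hang the second nut caddy on the sprung hook

## Task

Hang the small nut caddy that stands on the bench onto the hook of the stand, in front of the caddy that already hangs there: pass its bail over the upturned tip, gently push the hanging caddy back against the sprung collar until there is room, and lower it so that its grip sits down on the bar behind the tip. Let go, so that the spring holds both caddies together against the tip; the first caddy must stay on the hook, nothing may be forced, and the other things on the bench are to be left alone.

Things in the scene. Friction and masses are not known exactly. Their poses are not given: they have to be found in the camera images.
- caddy_loose: Nut caddy standing on the bench, to be hung; 0.10 to 0.20 kg. Open aluminium tray 40 (x) x 84 (y) x 34 mm high with steel nuts, a steel wire bail 90 mm wide over it (in the y-z plane), and on the bail's crown a black grip block 44 mm long (x), 24 mm wide (y), its top 145 mm above the origin. Origin: centre of the tray's underside, z up. Front and back are alike.
- caddy_grip (a point): Point in that grip block to take it from above, across its 24 mm (fingers closing along y): 128 mm above the tray's underside. The block is free to grip from 105 to 145 mm above the underside; the level bail wires leave its sides at 95 to 102 mm.
- caddy_groove (a point): Middle of the roof of the groove under that grip block, 100 mm above the tray's underside. The groove runs along x, 15 mm wide between cheeks that reach 7.5 mm lower; its roof rests on the bar when hung. The opening from groove to tray is 66 mm high and about 70 mm wide.
- caddy_hung: The same kind of caddy, hanging on the bar by its groove, its x axis along the bar; origin: centre of the tray's underside, 65 mm above the bench. It slides along the bar between sprung collar and upturned tip and starts anywhere between them. Pushing it along adds up to about 2 N of friction.
- stand: Steel hook stand fixed to the bench, in another place and at another yaw each time. Origin: on the bench, under the front face of the clamp that holds the bar; z up. Its post, 200 mm high, is at x = +13 to +39 mm. A round steel bar 10 mm thick runs level from the clamp along the stand's -x axis (towards the robot) at y = 0; its top is 165 mm above the bench.
- bar_nominal (a point): Nominal place of the inner face of the bar's upturned tip, on the bar's top, 125 mm from the clamp. The tip is 8 mm long, 10 mm wide and rises 11 mm above the bar. The bar can be pushed through its clamp: the true tip (and collar with it) is fixed anywhere up to 12 mm farther in or out along the stand's x; this is not measured.
- bar_clamp (a point): Top of the bar at the clamp. Near it a black rubber collar, 29 mm across, is pushed to the tip by a 2 N/mm spring. Free, its face is 85.5 mm from the tip's inner face, hard home (14 N) 92.5 mm; two grips need 88 mm. So about 9 to 12 N on the row, friction included, makes room; over 20 N is forcing it. The row keeps under about 5 N once behind the tip.
- box_white: White carton 74 x 102 x 66 mm, a bystander; it and the standing caddy swap places at random. Origin: centre of its underside.
- pliers: Red-handled pliers lying flat, 170 mm, bystander.
- bearing: Ball bearing, 52 mm diameter, 15 mm high, bystander.
- carton_fuses: Small pale carton 51 x 75 x 41 mm, bystander.

How it is judged:
By the outcome, as a careful person would: the job done as asked, in the order asked, and still so for the second after the job is handed in, with the robot touching nothing.
It also fails if it takes over 67 s, if anything falls off the work surface, if the arm or the gripper's body presses on something with over 40 N, if the wrist force passes 120 N, or if a joint passes its speed limit or range.

## Robot

A 7-joint arm with a two-finger parallel gripper is mounted at the origin on a cart in front of the work surface, level with it; the furniture and walls round the work are solid. World frame = base frame: x ahead of the robot, y to its left, z up, the work surface at z = 0. Lengths are in mm, angles in rad, forces in N, time in s.
With the tool pointing down it reaches from about 425 to 875 mm from the base axis. Payload 4.7 kg.
Tool frame: the origin (TCP) lies midway between the tips of the shut fingers; the grasp point (between the pads) lies 19 mm behind it; z points along the fingers, y is the line along which they close (so a half turn about z gives the same grasp; the last joint's range is limited). The gripper opens to 87 mm and grips with 3 to 60 N. Pads are 19 mm wide; open, the fingers measure 117 mm over their backs; the gripper's body (75 mm by 190 mm) begins 51 mm behind the grasp point.
Start: joints at [-1.331, 0.321, -0.07, 1.45, 0.023, 1.371, -0.057], TCP at [145.552, 633.514, 222.587] pointing down, gripper open.
Joint ranges: [-2.86, 2.86], [-0.3, 2.09], [-1.38, 1.24], [0.06, 2.45], [-1.56, 4.7], [0.09, 2.05], [-2.69, 2.69]. Speed limits (rad/s): [2.57, 2.57, 3.14, 3.14, 3.14, 3.14, 3.14].

## Interface

Orientations are given as a unit quaternion [x, y, z, w].
In Python, from station import bot gives the robot as it stands.
- The arm moves only by the tool step_arm, never from a script. Its argument "series" is one flat list of numbers, 6 for each row, row after row: the shift along the tool's x, y, z in cm, then the turn, a rotation vector about the tool's x, y, z in degrees. A call has 1 to 5 rows; each row shifts and turns the commanded pose from where the row before left it, along the tool's axes as they then stand; what a row does not reach is not made up. A row lasts 1/12 s, in which the tool goes at most 41.7 mm and 7.16 degrees, less where a joint would pass 70% of its speed; a pose out of reach is approached as far as the arm can. A call with a gripper value outside its range is refused whole. "jaw" is the opening, from -1 (shut) to 1 (fully open), set as the call begins (left out, the last holds). The fingers move at their own pace and stop on an object; "force" is the grip in N (left out, the last holds). Time passes only in rows, so rows that do not move let the fingers close. It gives the time, the measured TCP pose, the force, the opening and the grip force at its end, in the units of the state.
- bot.state(): the state, without advancing time (a new reading comes with each control period).
- bot.capture(name): name is "side" or "top"; returns (picture, depth): 420x560x3 uint8, red, green, blue; 420x560 float32, mm along the optical axis (not along the pixel's ray), 0 where there is no reading.
- bot.get_calibration(name): a dict with "fx", "fy", "cx", "cy" (pixels), "extrinsics" (4x4, takes a point from world to camera coordinates). Camera axes: x right, y up, looking along -z (the intrinsics and any distortion apply to the point x, -y, -z); pixel columns grow to the right and rows downward; lengths in mm; the calibration is good to about 2 mm. A picture is of the moment at which its call begins. get_calibration takes no time and is no camera call.
- bot.job_done(): hands the job in; it is judged then, once.
The state is a dict: "t": time; "joint_positions": joint angles; "joint_velocities": joint speeds; "tau": joint torques, N m; "ee_pos": TCP position; "eef_rot": TCP orientation; "force": force on the tool from outside, world axes, zero at the start; "ft_torque": the same for the moment, N m; "width": opening from 0.0 (shut) to 1.0 (fully open); "gripper_force": force on a finger pad.
Only numpy, scipy, OpenCV 4.12 (cv2) and the standard library are available. Lean on these libraries where they do the work, as an engineer would, in place of code of your own. Each camera call takes 0.05 s, during which the arm holds its last target. There are 200 camera calls.

## Working session

There is one attempt and no reset: what is moved stays moved. The work goes in short steps, Python scripts to look and compute and a tool call to move; the robot and the scene stay as the last step left them, time stands still between calls to the robot, and variables do not carry over. Pictures are saved under pics/ and viewed, at most 10 in all, crops included, and the job is handed in when it is done.

Besides the shell and the picture viewer there is one more tool, called after "Emit:" by a JSON object that holds its "op" and its "data". step_arm: Moves the arm, as the interface text tells. Its arguments: {"type":"object","properties":{"series":{"type":"array","items":{"type":"number"}},"jaw":{"type":"number"},"force":{"type":"number"}},"required":["series"]}

```bash
mkdir -p pics; ls; python3 - <<'E'
from station import bot
import cv2,numpy as np
s=bot.state();print(s)
for n in("side","top"):
    p,d=bot.capture(n);np.savez(f"pics/{n}0.npz",p=p,d=d)
    cv2.imwrite(f"pics/{n}0.png",p[:,:,::-1]);c=bot.get_calibration(n);print(n,c)
E
```

```text
pics
{'t': 0.0, 'joint_positions': array([-1.33090933,  0.32183727, -0.07008981,  1.45168738,  0.02260136,
        1.37081116, -0.0568959 ]), 'joint_velocities': array([-5.45990155e-05, -2.16812532e-03,  2.01758632e-04, -9.14790567e-06,
        3.73683894e-04, -6.87863712e-04, -1.05662789e-03]), 'tau': array([-5.38827971e-04, -4.91289425e+01, -4.04417356e-01, -3.12528098e+01,
       -6.39041117e-02,  4.39449248e-02,  1.57322074e-04]), 'ee_pos': array([145.43765995, 632.93913442, 221.44608193]), 'eef_rot': array([ 1.12633902e-01,  9.93636074e-01, -9.76126725e-04, -6.05921601e-05]), 'force': array([-0.21268785, -0.32186832, -0.89493124]), 'ft_torque': array([ 0.01520461, -0.00438684, -0.02478696]), 'gripper_force': 0.0, 'width': 1.0008918532162483}
side {'fx': 496.8939679226531, 'fy': 496.8939679226531, 'cx': 280.3439531078716, 'cy': 216.37393588328942, 'extrinsics': array([[ 5.43663882e-01,  8.39207995e-01,  1.26302910e-02,
        -4.01616133e+02],
       [-5.10697401e-01,  3.18827945e-01,  7.98459082e-01,
         1.02110307e+02],
       [ 6.66046356e-01, -4.40543621e-01,  6.01916581e-01,
        -1.43290674e+03],
       [ 0.00000000e+00,  0.00000000e+00,  0.00000000e+00,
         1.00000000e+00]])}
top {'fx': 517.6173886480859, 'fy': 517.6173886480859, 'cx': 279.62267275362547, 'cy': 213.41557719039506, 'extrinsics': array([[-2.70584022e-02, -9.99204024e-01, -2.93114640e-02,
         1.94876966e+02],
       [ 9.89064398e-01, -3.10135090e-02,  1.44186613e-01,
        -4.84643765e+02],
       [-1.44980895e-01, -2.50894661e-02,  9.89116302e-01,
        -1.22642923e+03],
       [ 0.00000000e+00,  0.00000000e+00,  0.00000000e+00,
         1.00000000e+00]])}
```

View pics/side0.png

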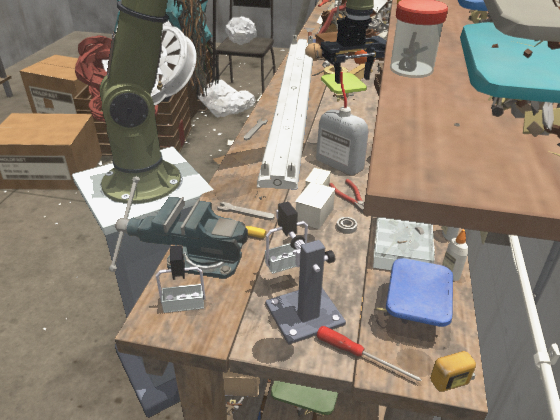

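View pics/top0.png

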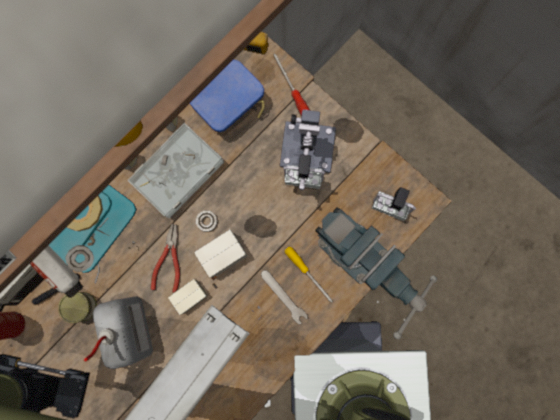

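```bash
cat > h.py <<'E'
from station import bot
import cv2,numpy as np
C={n:bot.get_calibration(n) for n in("side","top")}
def cast(n,u,v,z):           # pixel ray onto plane z
    c=C[n];E=c["extrinsics"];R,t=E[:3,:3],E[:3,3]
    o=-R.T@t;d=R.T@np.array([(u-c["cx"])/c["fx"],-(v-c["cy"])/c["fy"],-1])
    return o+d*(z-o[2])/d[2]
def proj(n,P):
    c=C[n];E=c["extrinsics"];q=np.atleast_2d(P)@E[:3,:3].T+E[:3,3]
    return np.c_[c["cx"]+c["fx"]*q[:,0]/-q[:,2],c["cy"]+c["fy"]*q[:,1]/q[:,2]]
def cloud(n,d):              # world point of every pixel
    c=C[n];E=c["extrinsics"];v,u=np.mgrid[:d.shape[0],:d.shape[1]]
    q=np.stack([(u-c["cx"])/c["fx"]*d,-(v-c["cy"])/c["fy"]*d,-d],-1)
    return (q-E[:3,3])@E[:3,:3]
def crop(p,u,v,w,h,k,f):
    cv2.imwrite(f,cv2.resize(p[v:v+h,u:u+w,::-1],None,fx=k,fy=k,interpolation=cv2.INTER_CUBIC))
E
python3 - <<'E'
from h import *
ims=[]
S=np.load("pics/side0.npz");T=np.load("pics/top0.npz")
a=cv2.resize(T["p"][90:230,270:420],None,fx=4,fy=4,interpolation=2)[:,:,::-1]
cv2.imwrite("pics/t1.png",a)
b=cv2.resize(S["p"][190:340,145:345],None,fx=4,fy=4,interpolation=2)[:,:,::-1]
cv2.imwrite("pics/s1.png",b)
for n,D,u0,v0,u1,v1 in(("top",T,270,90,420,230),("side",S,145,190,345,340)):
    W=cloud(n,D["d"]);sub=W[v0:v1,u0:u1].reshape(-1,3);g=D["p"][v0:v1,u0:u1].max(2).ravel()
    for z0,z1 in((138,152),(190,206),(206,220)):
        m=(sub[:,2]>z0)&(sub[:,2]<z1)&(g<70)
        if m.sum()>5: 
            q=sub[m]; print(n,z0,m.sum(),q.mean(0).round(1),q.min(0).round(),q.max(0).round(),cv2.minAreaRect(q[:,:2].astype(np.float32)))
E
```

```text
top 138 205 [509.6 -81.7 144.8] [ 479. -110.  138.] [660. 125. 152.] ((573.1466064453125, 12.869049072265625), (280.8289794921875, 46.81892395019531), 56.77560806274414)
top 190 42 [617.9 112.  197.4] [547.  87. 190.] [670. 133. 206.] ((609.1258544921875, 117.41278076171875), (35.16176986694336, 123.22422790527344), 77.68550872802734)
top 206 90 [568.2 116.7 209.8] [548. 108. 206.] [590. 133. 215.] ((568.488037109375, 120.08234405517578), (21.58228874206543, 41.03594970703125), 84.4470443725586)
side 138 159 [531.9 -72.5 143.4] [ 483. -112.  138.] [693. 136. 152.] ((588.7417602539062, 17.919952392578125), (308.6383056640625, 66.32488250732422), 48.85108184814453)
side 190 121 [584.2 114.  198.1] [553.  85. 190.] [682. 129. 206.] ((620.0484008789062, 109.87382507324219), (24.371185302734375, 132.01620483398438), 77.57103729248047)
side 206 20 [581.5 113.5 207.5] [554. 108. 206.] [593. 128. 209.] ((576.6365356445312, 112.79998779296875), (41.41102600097656, 16.046260833740234), 20.45889663696289)
```

View pics/t1.png

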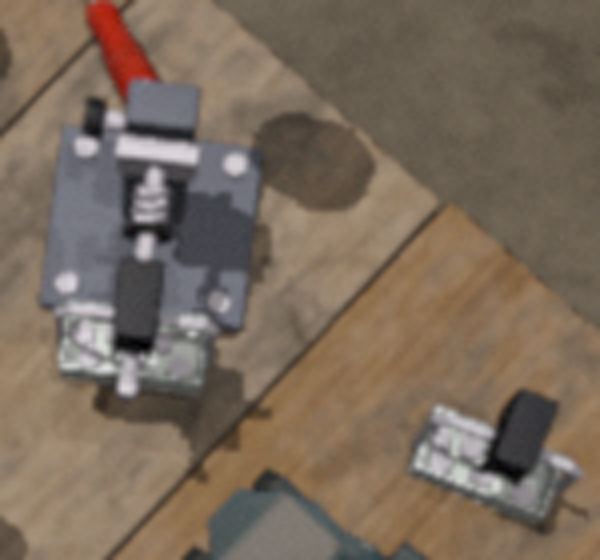

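View pics/s1.png

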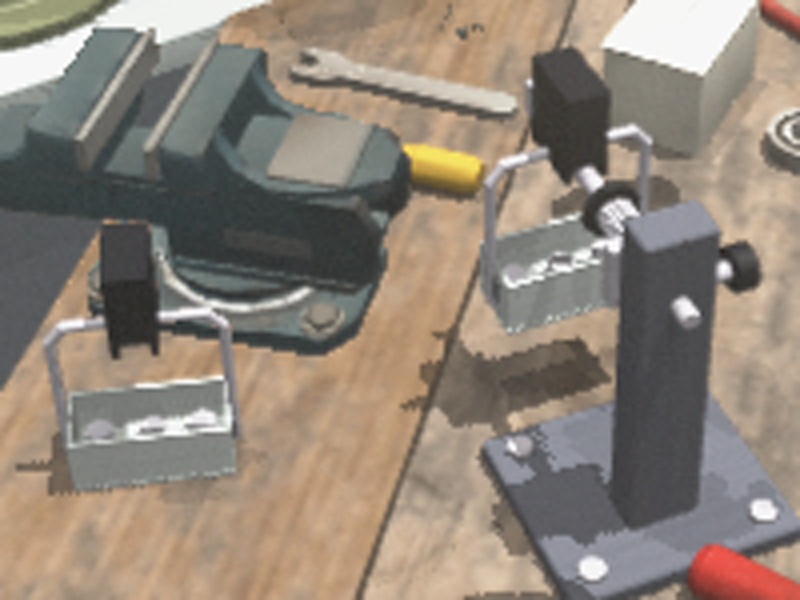

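```bash
cat >> h.py <<'E'
def black(n,p,d,box,z0,z1,ztop):
    """dark pixels of height z0..z1 in box -> min-area rect of rays cast to ztop"""
    W=cloud(n,d);u0,v0,u1,v1=box;m=np.zeros(d.shape,bool);m[v0:v1,u0:u1]=1
    m&=(W[...,2]>z0)&(W[...,2]<z1)&(p.max(2)<75)
    v,u=np.nonzero(m);q=np.array([cast(n,a,b,ztop)[:2] for a,b in zip(u,v)],np.float32)
    r=cv2.minAreaRect(q);b=cv2.boxPoints(r);e=b[1]-b[0],b[2]-b[1]
    l=max(e,key=np.linalg.norm);return len(q),np.round(r[0],1),np.round(r[1],1),round(float(np.degrees(np.arctan2(l[1],l[0]))%180),1)
E
python3 - <<'E'
from h import *
S=np.load("pics/side0.npz");T=np.load("pics/top0.npz")
for n,D,b1,b2 in(("top",T,(370,180,420,225),(285,145,320,190)),("side",S,(160,235,195,290),(270,195,300,240))):
    print(n,"loose",black(n,D["p"],D["d"],b1,140,150,145))
    print(n,"hung",black(n,D["p"],D["d"],b2,203,216,210))
W=cloud("top",T["d"])
q=W[106:126,300:324].reshape(-1,3);q=q[(q[:,2]>192)&(q[:,2]<208)];print("post",len(q),cv2.minAreaRect(q[:,:2].astype(np.float32)),q[:,2].mean())
print("post pix",[cast("top",270+a/4,90+b/4,200).round(1)[:2] for a,b in((132,82),(198,85),(195,139),(128,135))])
print("tip",[cast("top",270+a/4,90+b/4,176).round(1)[:2] for a,b in((118,393),(136,395),(138,360),(119,360))])
print("bar near collar",[cast("top",270+a/4,90+b/4,163).round(1)[:2] for a,b in((138,245),(156,245))])
# vise top height and loose tray
q=W[205:310,315:430].reshape(-1,3);print("vise zmax",np.percentile(q[:,2],[50,90,99]))
k=q[q[:,2]>70];
for x in range(380,521,20):
    s=k[abs(k[:,0]-x)<10]
    if len(s):print(x,s[:,1].min().round(),s[:,1].max().round(),s[:,2].max().round())
E
```

```text
top loose (193, array([501.7, -92.7]), array([23.7, 43.6]), 156.5)
top hung (192, array([568.7, 121.9]), array([23.6, 44.6]), 170.0)
side loose (187, array([507.9, -94.5]), array([23.2, 46.5]), 156.0)
side hung (56, array([578.1, 117.1]), array([23.3, 45.5]), 171.9)
post 221 ((679.6015625, 104.02777862548828), (40.061710357666016, 27.911760330200195), 80.19697570800781) 199.48171147524351
post pix [array([692.1, 119.3]), array([689.1,  83.3]), array([658.6,  86.1]), array([662.2, 122.4])]
tip [array([524.1, 132.2]), array([522.7, 122.4]), array([542.1, 120.6]), array([542.5, 131. ])]
bar near collar [array([610.4, 118.1]), array([610., 108.])]
vise zmax [  2.30996356 133.43380376 139.73073584]
380 -95.0 46.0 142.0
400 -78.0 65.0 141.0
420 -48.0 83.0 142.0
440 -42.0 98.0 141.0
460 4.0 90.0 115.0
480 -136.0 75.0 148.0
500 -127.0 51.0 101.0
```

```bash
cat >> h.py <<'E'
from scipy.spatial.transform import Rotation as Ro
def go(P,yaw=None,s=None):
    """shift to world TCP P in tool axes (cm), turn about tool z (deg) for tool x at yaw"""
    s=s or bot.state();R=Ro.from_quat(s["eef_rot"]);p=s["ee_pos"]
    x=R.apply([1,0,0]);z=R.apply([0,0,1]);f=np.degrees(np.arctan2(x[1],x[0]))
    print("t",round(s["t"],2),"at",p.round(1),"xdir",round(f,1),"tilt",z.round(3)[:2],"F",s["force"].round(1),"w",round(s["width"],3),"g",round(s["gripper_force"],1))
    if P is not None: print(" shift cm",(R.inv().apply(np.array(P)-p)/10).round(2),"turn",None if yaw is None else round(f-yaw,1))
E
python3 - <<'E'
from h import *
T=np.load("pics/top0.npz");S=np.load("pics/side0.npz")
W=np.r_[cloud("top",T["d"]).reshape(-1,3),cloud("side",S["d"]).reshape(-1,3)]
A=[np.array(a) for a in([145,633],[400,330],[480,120],[505,-93])]
for a,b in zip(A,A[1:]):
    for t in np.linspace(0,1,5):
        c=a+(b-a)*t;m=(np.hypot(*(W[:,:2]-c).T)<110)&(W[:,2]<900);print(c.round(),W[m,2].max().round(),np.percentile(W[m,2],95).round())
go([400,330,320],156.2);go([145,633,320]);
E
```

```text
[145. 633.] 617.0 442.0
[209. 557.] 639.0 454.0
[272. 482.] 624.0 251.0
[336. 406.] 549.0 67.0
[400. 330.] 74.0 67.0
[400. 330.] 74.0 67.0
[420. 278.] 74.0 67.0
[440. 225.] 73.0 66.0
[460. 172.] 213.0 100.0
[480. 120.] 215.0 162.0
[480. 120.] 215.0 162.0
[486.  67.] 215.0 136.0
[492.  14.] 167.0 134.0
[499. -40.] 152.0 134.0
[505. -93.] 152.0 125.0
t 0.1 at [145.5 633.  221.6] xdir 167.1 tilt [-0.    -0.002] F [-0.2 -0.7  0.5] w 0.997 g 0.0
 shift cm [-31.59 -23.85  -9.8 ] turn 10.9
t 0.1 at [145.5 633.  221.6] xdir 167.1 tilt [-0.    -0.002] F [-0.2 -0.7  0.5] w 0.997 g 0.0
 shift cm [ 0.04 -0.03 -9.84] turn None
```

Emit:
{"op": "step_arm", "data": {"series": [0,0,-4,0,0,0,0,0,-4,0,0,0,-3,-2.3,0,0,0,0,-3.1,-2.4,0,0,0,0,-3.1,-2.4,0,0,0,0]}}

```text
t: 0.52
ee_pos: [219.6, 543.1, 302.8]
eef_rot: [0.112, 0.994, 0.0, 0.0]
force: [-0.4, 0.2, -0.3]
width: 1.001
gripper_force: 0.0
```

Emit:
{"op": "step_arm", "data": {"series": [-3.1,-2.4,0,0,0,0,-3.1,-2.4,0,0,0,0,-3.1,-2.4,0,0,0,0,-3.1,-2.4,0,0,0,0,-3.1,-2.4,0,0,0,0]}}

```text
t: 0.93
ee_pos: [344.3, 390.2, 302.3]
eef_rot: [0.113, 0.994, -0.0, -0.0]
force: [0.6, 0.7, 0.4]
width: 1.0
gripper_force: 0.0
```

Emit:
{"op": "step_arm", "data": {"series": [-3.1,-2.4,0,0,0,0,-3.1,-2.4,0,0,0,0,0,0,0,0,0,5,0,0,0,0,0,5.9,0,0,0,0,0,0]}}

```text
t: 1.35
ee_pos: [393.5, 330.6, 302.3]
eef_rot: [0.209, 0.978, -0.0, -0.0]
force: [1.2, 0.4, 0.2]
width: 0.998
gripper_force: 0.0
```

```bash
python3 - <<'E'
from h import *
go([480,120,300],156.2);go([505,-93.5,300])
E
```

```text
t 1.35 at [393.5 330.6 302.3] xdir 155.9 tilt [-0.001 -0.   ] F [1.2 0.4 0.2] w 0.998 g 0.0
 shift cm [-16.49 -15.69   0.22] turn -0.3
t 1.35 at [393.5 330.6 302.3] xdir 155.9 tilt [-0.001 -0.   ] F [1.2 0.4 0.2] w 0.998 g 0.0
 shift cm [-27.49 -34.16   0.22] turn None
```

Emit:
{"op": "step_arm", "data": {"series": [-2.5,-3.1,0,0,0,0,-2.5,-3.1,0,0,0,0,-2.5,-3.1,0,0,0,0,-2.5,-3.1,0,0,0,0,-2.5,-3.1,0,0,0,0]}}

```text
t: 1.77
ee_pos: [444.7, 137.8, 302.4]
eef_rot: [0.204, 0.979, -0.0, -0.0]
force: [1.0, 0.1, 1.0]
width: 1.0
gripper_force: 0.0
```

Emit:
{"op": "step_arm", "data": {"series": [-2.5,-3.1,0,0,0,0,-2.5,-3.1,0,0,0,0,-2.5,-3.1,0,0,0,0,-2.5,-3.1,0,0,0,0,-2.5,-3.1,0,0,0,0]}}

```text
t: 2.18
ee_pos: [496.6, -54.5, 302.6]
eef_rot: [0.204, 0.979, 0.0, 0.0]
force: [2.3, 1.0, 0.8]
width: 0.998
gripper_force: 0.0
```

Emit:
{"op": "step_arm", "data": {"series": [-2.5,-3.1,0,0,0,0,0,0,4,0,0,0,0,0,3,0,0,0,0,0,0,0,0,0]}}

```text
t: 2.52
ee_pos: [503.1, -91.2, 226.8]
eef_rot: [0.205, 0.979, -0.001, -0.005]
force: [-1.2, 0.6, -1.4]
width: 1.002
gripper_force: 0.0
```

```bash
python3 - <<'E'
from h import *
go([505,-93.5,109],156.2)
ims=[]
for n,(u,v) in(("side",(110,180)),("top",(330,130))):
    p,d=bot.capture(n);np.savez(f"pics/{n}1.npz",p=p,d=d)
    P=bot.state()["ee_pos"];print(n,"TCP px",proj(n,P))
    ims.append(cv2.resize(p[v:v+130,u:u+130,::-1],(400,400),interpolation=2))
cv2.imwrite("pics/g1.png",np.hstack(ims))
E
```

```text
t 2.52 at [503.1 -91.2 226.8] xdir 156.3 tilt [-0.01 -0.  ] F [-1.2  0.6 -1.4] w 1.002 g 0.0
 shift cm [-0.37 -0.08 11.78] turn 0.1
side TCP px [[171.81517615 216.94499198]]
top TCP px [[408.12350823 187.93658576]]
```

View pics/g1.png

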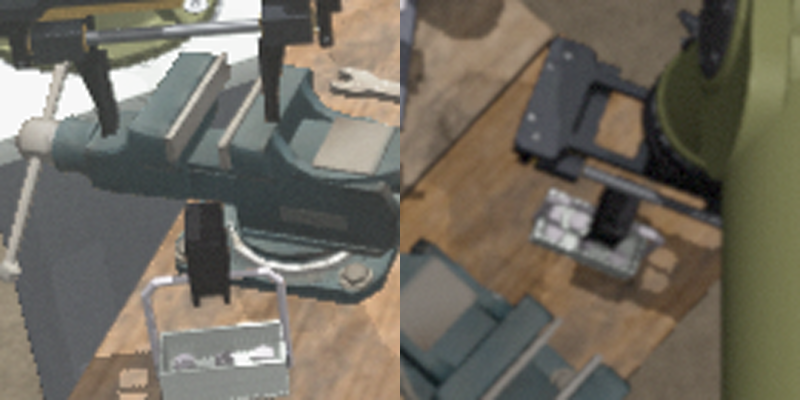

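Emit:
{"op": "step_arm", "data": {"series": [-0.3,0,3,0,0,0,0,0,3,0,0,0,0,0,3,0,0,0,0,0,2,0,0,0,0,0,0.6,0,0,0]}}

```text
t: 3.03
ee_pos: [509.3, -91.6, 115.6]
eef_rot: [0.205, 0.979, -0.0, -0.001]
force: [-0.3, 0.4, 0.0]
width: 1.003
gripper_force: 0.0
```

Emit:
{"op": "step_arm", "data": {"series": [0,0,0,0,0,0,0,0,0,0,0,0]}}

```text
t: 3.2
ee_pos: [511.4, -92.5, 118.6]
eef_rot: [0.206, 0.979, 0.0, 0.001]
force: [-0.5, 0.3, 1.1]
width: 1.004
gripper_force: 0.0
```

```bash
python3 - <<'E'
from h import *
go([505,-93.5,110],156.2)
p,d=bot.capture("side");crop(p,110,180,130,130,4,"pics/g2.png")
E
```

```text
t 3.2 at [511.4 -92.5 118.6] xdir 156.3 tilt [0.003 0.   ] F [-0.5  0.3  1.1] w 1.004 g 0.0
 shift cm [ 0.55 -0.35  0.86] turn 0.1
```

View pics/g2.png

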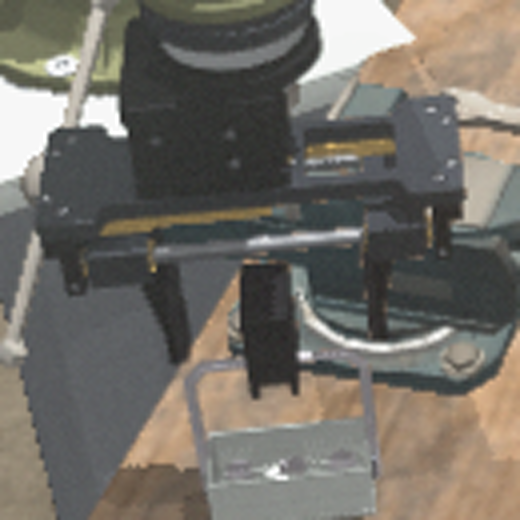

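Emit:
{"op": "step_arm", "data": {"series": [0.5,-0.3,0.4,0,0,0,0,0,0.4,0,0,0,0,0,0,0,0,0]}}

```text
t: 3.5
ee_pos: [503.6, -93.5, 108.6]
eef_rot: [0.206, 0.978, 0.0, 0.0]
force: [-0.5, 0.1, -0.4]
width: 0.999
gripper_force: 0.0
```

Emit:
{"op": "step_arm", "data": {"series": [0,0,0,0,0,0,0,0,0,0,0,0,0,0,0,0,0,0,0,0,0,0,0,0,0,0,0,0,0,0], "jaw": -0.6, "force": 25}}

```text
t: 3.92
ee_pos: [504.0, -93.6, 108.6]
eef_rot: [0.207, 0.978, 0.0, 0.0]
force: [-0.1, 0.9, 1.0]
width: 0.704
gripper_force: 0.0
```

Emit:
{"op": "step_arm", "data": {"series": [0,0,0,0,0,0,0,0,0,0,0,0,0,0,0,0,0,0], "jaw": -1}}

```text
t: 4.17
ee_pos: [503.9, -93.6, 108.6]
eef_rot: [0.207, 0.978, 0.0, 0.0]
force: [-0.3, -0.6, -0.4]
width: 0.477
gripper_force: 0.0
```

Emit:
{"op": "step_arm", "data": {"series": [0,0,0,0,0,0,0,0,0,0,0,0,0,0,0,0,0,0,0,0,0,0,0,0,0,0,0,0,0,0]}}

```text
t: 4.58
ee_pos: [503.8, -93.6, 108.5]
eef_rot: [0.207, 0.978, -0.0, -0.0]
force: [-0.3, -0.3, -0.4]
width: 0.275
gripper_force: 25.0
```

Emit:
{"op": "step_arm", "data": {"series": [0,0,-1,0,0,0,0,0,-1,0,0,0,0,0,-1,0,0,0,0,0,0,0,0,0]}}

```text
t: 4.92
ee_pos: [505.8, -93.8, 141.5]
eef_rot: [0.207, 0.978, 0.001, 0.002]
force: [0.1, 0.2, -0.2]
width: 0.272
gripper_force: 25.0
```

```bash
python3 - <<'E'
from h import *
T=np.load("pics/top0.npz");S=np.load("pics/side0.npz")
ux=np.array([.985,-.170]);uy=np.array([.170,.985]);tip=np.array([542.3,125.8])
for n,D in(("top",T),("side",S)):
    W=cloud(n,D["d"]).reshape(-1,3);W=W[(W[:,2]>55)&(W[:,2]<160)]
    a=(W[:,:2]-tip)@ux;l=(W[:,:2]-tip)@uy
    for a0 in range(-130,0,10):
        m=(a>=a0)&(a<a0+10)&(l<60)&(l>-200)
        if m.any():print(n,a0,"lat max",l[m].max().round(1),"z",W[m][l[m]>l[m].max()-8][:,2].max().round())
go([515,-20,280]);go([480,137,280],170.2)
E
```

```text
top -130 lat max -82.4 z 107.0
top -120 lat max -67.8 z 106.0
top -110 lat max -53.3 z 99.0
top -100 lat max -44.4 z 101.0
top -90 lat max -46.3 z 93.0
top -80 lat max -55.3 z 110.0
top -70 lat max -58.6 z 113.0
top -60 lat max -64.6 z 108.0
top -50 lat max -80.2 z 101.0
top -40 lat max -82.3 z 93.0
top -20 lat max 4.4 z 157.0
top -10 lat max -2.5 z 159.0
side -130 lat max -85.0 z 106.0
side -120 lat max -74.6 z 107.0
side -110 lat max -58.5 z 102.0
side -100 lat max -43.5 z 96.0
side -90 lat max -44.3 z 82.0
side -80 lat max -54.0 z 106.0
side -70 lat max -55.6 z 107.0
side -60 lat max -64.0 z 108.0
side -50 lat max -69.5 z 106.0
side -40 lat max -78.3 z 85.0
side -30 lat max -88.8 z 80.0
side -20 lat max -3.5 z 157.0
t 4.92 at [505.8 -93.8 141.5] xdir 156.2 tilt [0.005 0.   ] F [ 0.1  0.2 -0.2] w 0.272 g 25.0
 shift cm [  2.08   7.16 -13.85] turn None
t 4.92 at [505.8 -93.8 141.5] xdir 156.2 tilt [0.005 0.   ] F [ 0.1  0.2 -0.2] w 0.272 g 25.0
 shift cm [ 11.63  20.1  -13.86] turn -14.0
```

Emit:
{"op": "step_arm", "data": {"series": [0,0,-3.5,0,0,0,0,0,-3.5,0,0,0,0,0,-3.5,0,0,0,0,0,-3.5,0,0,0,0,0,0,0,0,0]}}

```text
t: 5.33
ee_pos: [507.5, -94.3, 286.0]
eef_rot: [0.207, 0.978, 0.002, 0.006]
force: [1.0, -0.7, -0.9]
width: 0.273
gripper_force: 25.0
```

Emit:
{"op": "step_arm", "data": {"series": [1.8,3.4,0,0,0,0,1.8,3.4,0,0,0,0,1.8,3.4,0,0,0,0,1.8,3.4,0,0,0,0,1.8,3.4,0,0,0,0]}}

```text
t: 5.75
ee_pos: [489.6, 99.6, 278.7]
eef_rot: [0.207, 0.978, -0.0, 0.0]
force: [-4.3, -10.2, 5.0]
width: 0.276
gripper_force: 24.8
```

Emit:
{"op": "step_arm", "data": {"series": [1.8,3.4,0,0,0,0,0,0,0,0,0,-5,0,0,0,0,0,-5,0,0,0,0,0,-4,0,0,0,0,0,0]}}

```text
t: 6.17
ee_pos: [487.4, 136.8, 278.3]
eef_rot: [0.085, 0.996, -0.0, -0.0]
force: [0.0, 0.7, -1.9]
width: 0.274
gripper_force: 24.9
```

Emit:
{"op": "step_arm", "data": {"series": [0,0,0,0,0,0,0,0,0,0,0,0]}}

```text
t: 6.33
ee_pos: [487.5, 136.5, 278.5]
eef_rot: [0.087, 0.996, 0.0, -0.0]
force: [-0.4, -0.3, -1.2]
width: 0.274
gripper_force: 24.9
```

```bash
python3 - <<'E'
from h import *
go([488,136,190],170.2)
ims=[]
for n,(u,v) in(("side",(200,150)),("top",(250,90))):
    p,d=bot.capture(n);np.savez(f"pics/{n}2.npz",p=p,d=d)
    ims.append(cv2.resize(p[v:v+130,u:u+130,::-1],(400,400),interpolation=2))
cv2.imwrite("pics/g3.png",np.hstack(ims))
E
```

```text
t 6.33 at [487.5 136.5 278.5] xdir 170.0 tilt [-0.  0.] F [-0.4 -0.3 -1.2] w 0.274 g 24.9
 shift cm [-0.06 -0.04  8.85] turn -0.2
```

View pics/g3.png

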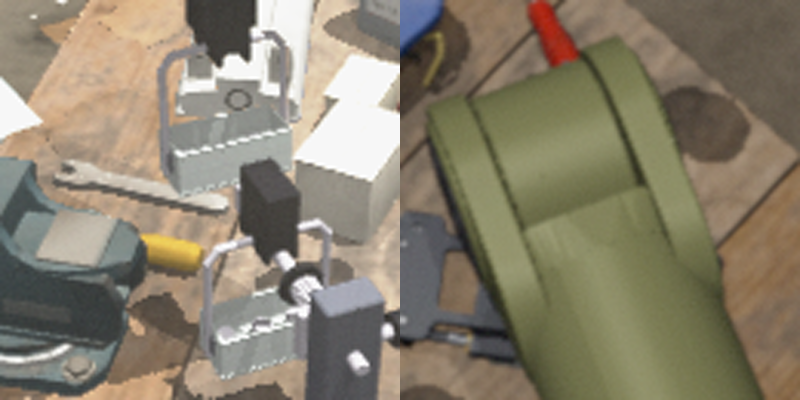

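```bash
python3 - <<'E'
from h import *
ux=np.array([.985,-.170]);uy=np.array([.170,.985]);tip=np.array([531.3,126.])
S=np.load("pics/side2.npz");S0=np.load("pics/side0.npz");T=np.load("pics/top0.npz")
f=lambda q:(np.round((q[:2]-tip)@ux,1),np.round((q[:2]-tip)@uy,1))
for nm,u,v,z in(("bar",292.9,234.6,162),("stub",316.9,267.9,160)):
    q=cast("side",u,v,z);print(nm,q.round(1),f(q))
p=T["p"].astype(int).min(2);print("top bar columns rows 145..156, 178..190")
for n,P,rows,zz in(("top",T,list(range(147,154))+list(range(178,189)),0),):
    for r in rows:print(r,p[r,296:316])
p=S0["p"].astype(int).min(2);print("side")
for r in range(230,242):print(r,p[r,284:304])
E
```

```text
bar [598.2 118.4 162. ] (np.float64(67.2), np.float64(3.9))
stub [700.2 102.8 160. ] (np.float64(170.3), np.float64(5.9))
top bar columns rows 145..156, 178..190
147 [120 116 110  99  71  40  25  17  31  44  53  51  41  27  28  32  38  52
  59  66]
148 [117 110 102  92  69  33  21  24  62 109 123 115  76  33  19  26  34  51
  54  67]
149 [117 108 103  93  79  62  48  52 106 165 184 168 116  56  20  18  39  61
  60  61]
150 [118 108 106  97  93  88  75  83 134 183 198 182 129  70  47  56  69  87
  72  61]
151 [115 105 101  95  92  93  92 102 150 188 199 178 127  94  89  97  98  93
  71  67]
152 [109 101  98  94  94  91  89 116 165 193 198 175 126 105 107 108 102  81
  62  67]
153 [106 104 101  97  91  87  85 109 160 189 189 164 122 106 107 107 101  74
  59  65]
178 [184 154 111 128 127 114  92  75  75 102  87 102 155 142 124 123 133 147
 152 153]
179 [139 129 120 152 155 159 149 125 119 152 142 155 185 167 150 147 148 147
 141 146]
180 [164 154 123 121 139 171 179 158 124 128 147 188 201 176 157 149 145 138
 136 139]
181 [211 204 159 129 146 174 183 161 123 107 129 156 170 160 151 148
[... 976 characters left out ...]
147]
234 [140  63  52  64 105 113 149 202 239 244 243 171 138 144 151 147 141 146
 146 135]
235 [142 118  65  81 134 125 128 189 229 242 244 233  91  93  84  86  81  89
  89  95]
236 [147 143 120 121 158 141 122 148 204 235 236 161  77  79  76  74  69  71
  80  88]
237 [147 153 157 145  96  94  90 113 163 191 102  64  70  70  63  59  54  58
  58  76]
238 [147 148 141  95  91  92  86  86 112  88  62  59  53  53  54  54  56  54
  51  59]
239 [138  98  94  93  90  84  91  87  70  66  54  54  53  66  81 126 117 102
  82  53]
240 [ 90  90  93  89  91  91  89  75  64  59  52  60  90 142 172 238 234 224
 175  63]
241 [ 90  84  82  88  92  98  88  69  56  54  58  99 180 231 226 188 233 234
 230 138]
```

Emit:
{"op": "step_arm", "data": {"series": [0,0,2,0,0,0,0,0,2,0,0,0,0,0,2,0,0,0,0,0,1.6,0,0,0,0,0,0.8,0,0,0]}}

```text
t: 6.85
ee_pos: [486.4, 136.1, 192.4]
eef_rot: [0.086, 0.996, -0.001, -0.001]
force: [-0.3, 0.4, -1.0]
width: 0.276
gripper_force: 24.9
```

Emit:
{"op": "step_arm", "data": {"series": [0,0,0,0,0,0,0,0,0,0,0,0]}}

```text
t: 7.02
ee_pos: [487.7, 136.6, 194.9]
eef_rot: [0.086, 0.996, -0.0, 0.0]
force: [0.1, -0.1, -1.8]
width: 0.273
gripper_force: 24.9
```

```bash
python3 - <<'E'
from h import *
go([489,136,194.5],170.2)
p,d=bot.capture("side");np.savez("pics/side3.npz",p=p,d=d);crop(p,240,165,110,110,5,"pics/g4.png")
E
```

```text
t 7.02 at [487.7 136.6 194.9] xdir 170.1 tilt [ 0. -0.] F [ 0.1 -0.1 -1.8] w 0.273 g 24.9
 shift cm [-0.14 -0.04  0.04] turn -0.1
```

View pics/g4.png

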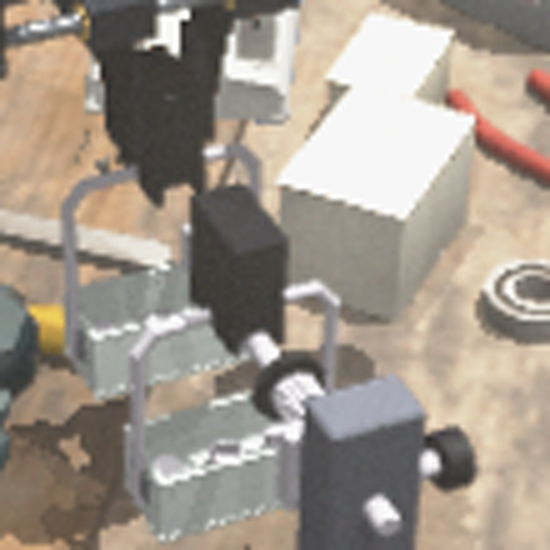

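```bash
python3 - <<'E'
from h import *
ux=np.array([.985,-.170]);uy=np.array([.170,.985]);tip=np.array([531.3,126.]);t=np.array([487.7,136.6])
f=lambda q:(np.round((q[:2]-t)@ux,1),np.round((q[:2]-t)@uy,1))
# pairs of the same caddy feature: held px, hung px (crop/5), body y offset, height over underside
L=lambda c:((c[0]+.5)/5-.5+240,(c[1]+.5)/5-.5+165)
for nm,h,k,y,z in(("left bend",(68,205),(137,352),-45,88),("right bend",(258,168),(335,298),45,92),("tray bl",(97,398),(158,540),-42,0)):
    P=np.r_[t+uy*y,86.4+z];b=np.array(L(h))-proj("side",P)[0]
    q=cast("side",*(np.array(L(k))-b),65+z);print(nm,"bias px",b.round(1),"hung minus held (along,lat)",np.round(((q[:2]-uy*y)-t)@ux,1),np.round(((q[:2]-uy*y)-t)@uy,1))
for nm,c,z in(("bar",(262,347),161),("stub",(384,515),160),("collar c",(290,382),160)):
    for bb in((0,0),(-.5,2.)):
        u,v=np.array(L(c))-bb;print(nm,bb,f(cast("side",u,v,z)))
D=np.load("pics/side0.npz");D3=np.load("pics/side3.npz")
print(black("side",D3["p"],D3["d"],(270,195,300,240),200,216,210))
E
```

```text
left bend bias px [1.8 1.4] hung minus held (along,lat) 77.9 0.1
right bend bias px [0.8 4.6] hung minus held (along,lat) 71.4 3.9
tray bl bias px [5.4 8. ] hung minus held (along,lat) 74.7 -0.9
bar (0, 0) (np.float64(108.4), np.float64(0.5))
bar (-0.5, 2.0) (np.float64(103.0), np.float64(4.0))
stub (0, 0) (np.float64(214.0), np.float64(2.4))
stub (-0.5, 2.0) (np.float64(209.5), np.float64(5.6))
collar c (0, 0) (np.float64(131.4), np.float64(2.3))
collar c (-0.5, 2.0) (np.float64(126.1), np.float64(5.8))
(71, array([559.7, 115.5]), array([24. , 88.3]), 175.7)
```

Emit:
{"op": "step_arm", "data": {"series": [-0.5,0.2,0,0,0,0,-0.8,0,0,0,0,0,-0.7,0,0,0,0,0,-0.3,0,0,0,0,0,0,0,0,0,0,0]}}

```text
t: 7.48
ee_pos: [511.9, 134.2, 194.9]
eef_rot: [0.086, 0.996, -0.0, 0.001]
force: [0.8, -0.7, -1.1]
width: 0.27
gripper_force: 24.9
```

Emit:
{"op": "step_arm", "data": {"series": [0,0,0.2,0,0,0,0,0,0.2,0,0,0,0,0,0.2,0,0,0,0,0,0.2,0,0,0,0,0,0,0,0,0]}}

```text
t: 7.9
ee_pos: [510.3, 134.2, 187.3]
eef_rot: [0.086, 0.996, -0.0, -0.0]
force: [-2.5, -3.2, 5.5]
width: 0.279
gripper_force: 25.0
```

```bash
python3 - <<'E'
from h import *
go([510.3,134.7,186.5],170.2)
E
```

```text
t 7.9 at [510.3 134.2 187.3] xdir 170.1 tilt [-0. -0.] F [-2.5 -3.2  5.5] w 0.279 g 25.0
 shift cm [0.01 0.05 0.08] turn -0.1
```

Emit:
{"op": "step_arm", "data": {"series": [0,0,-0.5,0,0,0,0,-0.15,0,0,0,0,0,0,0,0,0,0]}}

```text
t: 8.15
ee_pos: [510.3, 133.6, 191.6]
eef_rot: [0.086, 0.996, 0.001, 0.0]
force: [-0.1, -0.3, -1.7]
width: 0.275
gripper_force: 25.0
```

Emit:
{"op": "step_arm", "data": {"series": [0,0,0.2,0,0,0,0,0,0.2,0,0,0,0,0,0,0,0,0]}}

```text
t: 8.4
ee_pos: [510.3, 133.7, 187.5]
eef_rot: [0.085, 0.996, 0.0, 0.0]
force: [-0.8, -1.2, -0.2]
width: 0.272
gripper_force: 25.0
```

```bash
cat >> h.py <<'E'
def F():
    s=bot.state();f=s["force"];p=s["ee_pos"];print("F along %.1f lat %.1f z %.1f"%(f[:2]@[.985,-.170],f[:2]@[.170,.985],f[2]),"pos along %.1f lat %.1f z %.1f"%((p[:2]-[531.3,126])@[.985,-.170],(p[:2]-[531.3,126])@[.170,.985],p[2]),"M",s["ft_torque"].round(2),"w",round(s["width"],3),"t",round(s["t"],1))
E
python3 -c "
from h import *
F()"
```

```text
F along -0.6 lat -1.3 z -0.2 pos along -22.0 lat 4.0 z 187.5 M [ 0.11  0.04 -0.  ] w 0.272 t 8.4
```

Emit:
{"op": "step_arm", "data": {"series": [0,-0.1,0,0,0,0,0,0,0.1,0,0,0,0,0,0,0,0,0]}}

```text
t: 8.65
ee_pos: [510.2, 132.7, 187.4]
eef_rot: [0.086, 0.996, 0.001, 0.0]
force: [-3.1, 1.6, 5.0]
width: 0.272
gripper_force: 25.0
```

```bash
python3 -c "
from h import *
F()"
```

```text
F along -3.3 lat 1.1 z 5.0 pos along -22.0 lat 3.0 z 187.4 M [ 0.12  0.41 -0.03] w 0.272 t 8.7
```

Emit:
{"op": "step_arm", "data": {"series": [0,0.07,-0.2,0,0,0,0,0,0,0,0,0,-0.2,0,0,0,0,0,-0.2,0,0,0,0,0,0,0,0,0,0,0]}}

```text
t: 9.07
ee_pos: [514.5, 131.9, 188.3]
eef_rot: [0.086, 0.996, -0.0, 0.0]
force: [0.2, -0.3, -1.2]
width: 0.272
gripper_force: 25.0
```

```bash
python3 -c "
from h import *
F()"
```

```text
F along 0.2 lat -0.3 z -1.2 pos along -17.5 lat 3.0 z 188.3 M [0.04 0.05 0.03] w 0.272 t 9.1
```

Emit:
{"op": "step_arm", "data": {"series": [-0.2,0,0,0,0,0,-0.2,0,0,0,0,0,-0.2,0,0,0,0,0,0,0,0,0,0,0]}}

```text
t: 9.4
ee_pos: [520.6, 131.0, 188.5]
eef_rot: [0.086, 0.996, -0.0, 0.0]
force: [-0.1, 0.5, -0.9]
width: 0.273
gripper_force: 25.0
```

```bash
python3 -c "
from h import *
F()"
```

```text
F along -0.2 lat 0.5 z -0.9 pos along -11.4 lat 3.1 z 188.5 M [-0.    0.09  0.03] w 0.273 t 9.4
```

Emit:
{"op": "step_arm", "data": {"series": [-0.2,0,0,0,0,0,-0.2,0,0,0,0,0,-0.2,0,0,0,0,0,0,0,0,0,0,0]}}

```text
t: 9.73
ee_pos: [526.2, 130.2, 188.6]
eef_rot: [0.086, 0.996, 0.0, -0.0]
force: [0.6, 0.2, -0.4]
width: 0.275
gripper_force: 25.0
```

```bash
python3 -c "
from h import *
F()"
```

```text
F along 0.5 lat 0.3 z -0.4 pos along -5.8 lat 3.3 z 188.6 M [-0.01  0.13 -0.03] w 0.275 t 9.7
```

Emit:
{"op": "step_arm", "data": {"series": [-0.3,0,0,0,0,0,-0.3,0,0,0,0,0,-0.3,0,0,0,0,0,0,0,0,0,0,0]}}

```text
t: 10.07
ee_pos: [535.2, 128.9, 189.0]
eef_rot: [0.086, 0.996, 0.0, 0.0]
force: [-2.9, 0.6, 3.3]
width: 0.273
gripper_force: 25.0
```

```bash
python3 - <<'E'
from h import *
F()
p,d=bot.capture("side");np.savez("pics/side4.npz",p=p,d=d);crop(p,240,165,110,110,5,"pics/g5.png")
E
```

```text
F along -2.9 lat 0.1 z 3.3 pos along 3.4 lat 3.5 z 189.0 M [0.19 0.78 0.  ] w 0.273 t 10.1
```

View pics/g5.png

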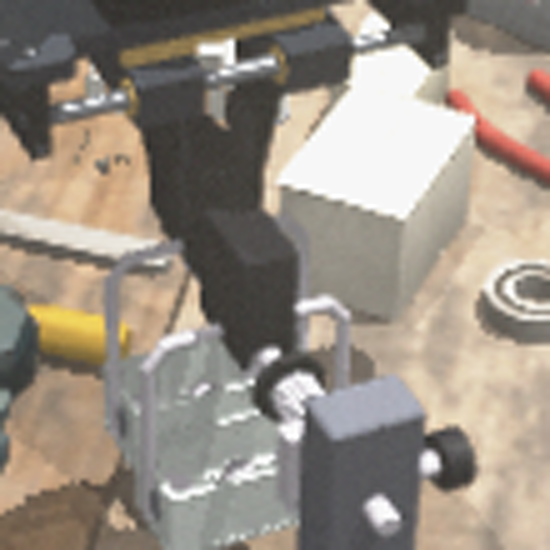

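Emit:
{"op": "step_arm", "data": {"series": [0,0,-0.15,0,0,0,0,0,0,0,0,0]}}

```text
t: 10.28
ee_pos: [535.4, 128.4, 190.0]
eef_rot: [0.086, 0.996, -0.0, 0.001]
force: [-1.1, 0.4, -1.0]
width: 0.273
gripper_force: 25.0
```

```bash
python3 - <<'E'
from h import *
F()
E
```

```text
F along -1.1 lat 0.2 z -1.0 pos along 3.6 lat 3.0 z 190.0 M [ 0.08  0.12 -0.02] w 0.273 t 10.3
```

Emit:
{"op": "step_arm", "data": {"series": [-0.2,0,0,0,0,0,-0.2,0,0,0,0,0,0,0,0,0,0,0]}}

```text
t: 10.53
ee_pos: [539.4, 127.7, 189.9]
eef_rot: [0.086, 0.996, -0.0, 0.0]
force: [-0.9, -0.3, -1.7]
width: 0.27
gripper_force: 25.0
```

```bash
python3 - <<'E'
from h import *
F()
E
```

```text
F along -0.8 lat -0.4 z -1.7 pos along 7.7 lat 3.0 z 189.9 M [-0.03  0.09 -0.02] w 0.27 t 10.5
```

Emit:
{"op": "step_arm", "data": {"series": [-0.2,0,0,0,0,0,-0.2,0,0,0,0,0,-0.2,0,0,0,0,0,0,0,0,0,0,0]}}

```text
t: 10.87
ee_pos: [545.3, 126.7, 190.0]
eef_rot: [0.086, 0.996, -0.0, 0.0]
force: [-1.1, -0.6, -1.2]
width: 0.275
gripper_force: 25.0
```

```bash
python3 - <<'E'
from h import *
F()
E
```

```text
F along -1.0 lat -0.8 z -1.2 pos along 13.7 lat 3.1 z 190.0 M [ 0.02  0.07 -0.02] w 0.275 t 10.9
```

Emit:
{"op": "step_arm", "data": {"series": [-0.2,0,0,0,0,0,-0.2,0,0,0,0,0,0,0,0,0,0,0]}}

```text
t: 11.12
ee_pos: [549.1, 126.2, 190.1]
eef_rot: [0.086, 0.996, -0.0, 0.0]
force: [0.5, -0.7, -2.5]
width: 0.272
gripper_force: 25.0
```

```bash
python3 - <<'E'
from h import *
F()
E
```

```text
F along 0.6 lat -0.6 z -2.5 pos along 17.5 lat 3.2 z 190.1 M [ 0.04  0.1  -0.  ] w 0.272 t 11.1
```

Emit:
{"op": "step_arm", "data": {"series": [-0.15,0,0,0,0,0,-0.15,0,0,0,0,0,0,0,0,0,0,0]}}

```text
t: 11.37
ee_pos: [551.0, 125.9, 190.0]
eef_rot: [0.086, 0.996, -0.0, -0.001]
force: [-3.1, -0.5, 0.3]
width: 0.273
gripper_force: 25.0
```

```bash
python3 - <<'E'
from h import *
F()
E
```

```text
F along -2.9 lat -1.0 z 0.3 pos along 19.5 lat 3.2 z 190.0 M [ 0.02  0.84 -0.04] w 0.273 t 11.4
```

Emit:
{"op": "step_arm", "data": {"series": [-0.15,0,0,0,0,0,-0.1,0,0,0,0,0,0,0,0,0,0,0]}}

```text
t: 11.62
ee_pos: [552.5, 125.7, 190.0]
eef_rot: [0.086, 0.996, -0.0, -0.002]
force: [-6.3, 0.0, 2.3]
width: 0.273
gripper_force: 25.0
```

```bash
python3 - <<'E'
from h import *
F()
E
```

```text
F along -6.2 lat -1.0 z 2.3 pos along 20.9 lat 3.3 z 190.0 M [0.06 1.58 0.05] w 0.273 t 11.6
```

Emit:
{"op": "step_arm", "data": {"series": [-0.15,0,0,0,0,0,-0.1,0,0,0,0,0,0,0,0,0,0,0,0,0,0,0,0,0]}}

```text
t: 11.95
ee_pos: [553.8, 125.5, 189.9]
eef_rot: [0.085, 0.996, -0.0, -0.003]
force: [-9.7, 0.4, 4.5]
width: 0.275
gripper_force: 25.0
```

```bash
python3 - <<'E'
from h import *
F()
E
```

```text
F along -9.7 lat -1.3 z 4.5 pos along 22.2 lat 3.3 z 189.9 M [0.1  2.28 0.03] w 0.275 t 11.9
```

Emit:
{"op": "step_arm", "data": {"series": [-0.1,0,0,0,0,0,0,0,0,0,0,0,0,0,0.2,0,0,0,0,0,0,0,0,0]}}

```text
t: 12.28
ee_pos: [554.4, 125.7, 187.5]
eef_rot: [0.085, 0.996, 0.0, -0.004]
force: [-9.6, 1.8, 3.0]
width: 0.271
gripper_force: 25.0
```

```bash
python3 - <<'E'
from h import *
F()
E
```

```text
F along -9.7 lat 0.1 z 3.0 pos along 22.8 lat 3.7 z 187.5 M [ 0.25  2.32 -0.01] w 0.271 t 12.3
```

Emit:
{"op": "step_arm", "data": {"series": [0,0,0.15,0,0,0,0,0,0.15,0,0,0,0,0,0,0,0,0]}}

```text
t: 12.53
ee_pos: [554.5, 125.9, 184.5]
eef_rot: [0.085, 0.996, 0.0, -0.003]
force: [-9.3, 1.4, 3.1]
width: 0.278
gripper_force: 25.0
```

```bash
python3 - <<'E'
from h import *
F()
E
```

```text
F along -9.4 lat -0.3 z 3.1 pos along 22.8 lat 3.9 z 184.5 M [ 0.35  2.25 -0.02] w 0.278 t 12.5
```

Emit:
{"op": "step_arm", "data": {"series": [-0.05,0,0.1,0,0,0,0,0,0.1,0,0,0,0,0,0,0,0,0]}}

```text
t: 12.78
ee_pos: [554.6, 126.1, 182.5]
eef_rot: [0.085, 0.996, 0.0, -0.004]
force: [-10.3, 1.4, 3.8]
width: 0.275
gripper_force: 25.0
```

```bash
python3 - <<'E'
from h import *
F()
E
```

```text
F along -10.4 lat -0.4 z 3.8 pos along 22.9 lat 4.0 z 182.5 M [ 0.42  2.54 -0.01] w 0.275 t 12.8
```

Emit:
{"op": "step_arm", "data": {"series": [0,0,0.1,0,0,0,0,0,0.1,0,0,0,0,0,0,0,0,0]}}

```text
t: 13.03
ee_pos: [554.7, 126.1, 180.5]
eef_rot: [0.085, 0.996, 0.0, -0.004]
force: [-10.3, 1.4, 3.4]
width: 0.271
gripper_force: 25.0
```

```bash
python3 - <<'E'
from h import *
F()
E
```

```text
F along -10.4 lat -0.4 z 3.4 pos along 23.0 lat 4.1 z 180.5 M [ 0.37  2.47 -0.03] w 0.271 t 13.0
```

Emit:
{"op": "step_arm", "data": {"series": [0,0,0.15,0,0,0,0,0,0.15,0,0,0,0,0,0,0,0,0]}}

```text
t: 13.28
ee_pos: [555.1, 126.2, 178.1]
eef_rot: [0.085, 0.996, 0.001, -0.003]
force: [-10.5, 1.2, 5.1]
width: 0.274
gripper_force: 25.0
```

```bash
python3 - <<'E'
from h import *
F()
E
```

```text
F along -10.5 lat -0.6 z 5.1 pos along 23.4 lat 4.2 z 178.1 M [ 0.46  2.46 -0.01] w 0.274 t 13.3
```

Emit:
{"op": "step_arm", "data": {"series": [0,0,0.1,0,0,0,0,0,0.1,0,0,0,0,0,0,0,0,0]}}

```text
t: 13.53
ee_pos: [555.9, 126.1, 177.5]
eef_rot: [0.085, 0.996, 0.001, -0.002]
force: [-10.8, 1.5, 10.0]
width: 0.275
gripper_force: 25.0
```

```bash
python3 - <<'E'
from h import *
F()
p,d=bot.capture("side");np.savez("pics/side5.npz",p=p,d=d);crop(p,240,165,110,110,5,"pics/g6.png")
E
```

```text
F along -10.9 lat -0.3 z 10.0 pos along 24.2 lat 4.3 z 177.5 M [ 0.27  2.6  -0.  ] w 0.275 t 13.5
```

Emit:
{"op": "step_arm", "data": {"series": [0,0,-0.1,0,0,0,0.1,0,0,0,0,0,0.1,0,0,0,0,0,0,0,0,0,0,0]}}

```text
t: 13.92
ee_pos: [555.0, 126.1, 177.6]
eef_rot: [0.085, 0.996, 0.001, -0.001]
force: [-5.7, 1.6, 3.4]
width: 0.269
gripper_force: 25.0
```

```bash
python3 - <<'E'
from h import *
F()
E
```

```text
F along -5.9 lat 0.6 z 3.4 pos along 23.3 lat 4.1 z 177.6 M [ 0.27  1.53 -0.  ] w 0.269 t 13.9
```

View pics/g6.png

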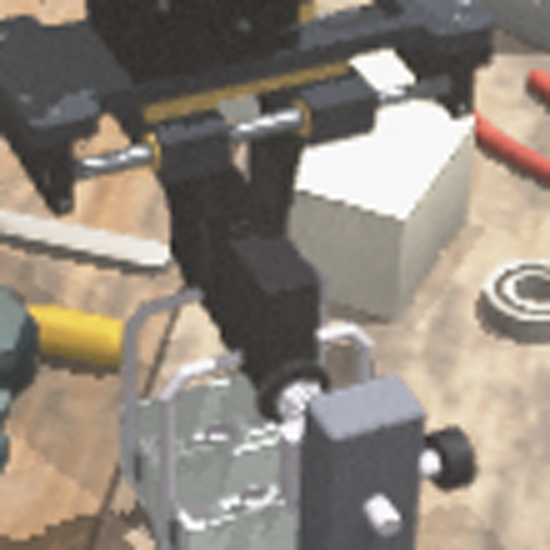

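Emit:
{"op": "step_arm", "data": {"series": [0.1,0,0,0,0,0,0.1,0,0,0,0,0,0,0,0,0,0,0]}}

```text
t: 14.17
ee_pos: [554.0, 126.1, 177.6]
eef_rot: [0.085, 0.996, 0.001, 0.0]
force: [-3.2, 1.4, 3.8]
width: 0.274
gripper_force: 25.0
```

```bash
python3 - <<'E'
from h import *
F()
E
```

```text
F along -3.4 lat 0.9 z 3.8 pos along 22.4 lat 4.0 z 177.6 M [0.49 1.18 0.1 ] w 0.274 t 14.2
```

Emit:
{"op": "step_arm", "data": {"series": [0.1,0,0,0,0,0,0.1,0,0,0,0,0,0,0,0,0,0,0]}}

```text
t: 14.42
ee_pos: [553.7, 126.1, 177.7]
eef_rot: [0.086, 0.996, 0.001, 0.002]
force: [2.5, 2.4, 2.9]
width: 0.273
gripper_force: 25.0
```

```bash
python3 - <<'E'
from h import *
F()
E
```

```text
F along 2.0 lat 2.7 z 2.9 pos along 22.1 lat 3.9 z 177.7 M [ 0.6  -0.28  0.01] w 0.273 t 14.4
```

Emit:
{"op": "step_arm", "data": {"series": [-0.07,0,0,0,0,0,0,0,0,0,0,0,0,0,0,0,0,0]}}

```text
t: 14.67
ee_pos: [553.8, 126.1, 177.7]
eef_rot: [0.086, 0.996, 0.001, 0.001]
force: [2.0, 3.1, 4.8]
width: 0.275
gripper_force: 25.0
```

Emit:
{"op": "step_arm", "data": {"series": [0,0,0,0,0,0,0,0,0,0,0,0,0,0,0,0,0,0,0,0,0,0,0,0,0,0,0,0,0,0], "jaw": 0.1}}

```text
t: 15.08
ee_pos: [552.4, 124.8, 176.5]
eef_rot: [0.086, 0.996, -0.001, -0.001]
force: [0.8, 0.5, 0.0]
width: 0.523
gripper_force: 0.0
```

```bash
python3 - <<'E'
from h import *
F()
E
```

```text
F along 0.7 lat 0.6 z 0.0 pos along 21.0 lat 2.4 z 176.5 M [ 0.   -0.01 -0.01] w 0.523 t 15.1
```

Emit:
{"op": "step_arm", "data": {"series": [0,0,-0.5,0,0,0,0,0,-1,0,0,0,0,0,-1.5,0,0,0,0,0,-2,0,0,0,0,0,-3,0,0,0]}}

```text
t: 15.5
ee_pos: [551.6, 125.1, 256.8]
eef_rot: [0.086, 0.996, -0.001, -0.001]
force: [1.2, 0.6, -0.3]
width: 0.548
gripper_force: 0.0
```

Emit:
{"op": "step_arm", "data": {"series": [0,0,-3,0,0,0,3,0,-1,0,0,0,3.5,0,0,0,0,0,3.5,0,0,0,0,0,3,0,0,0,0,0]}}

```text
t: 15.92
ee_pos: [423.2, 147.9, 298.4]
eef_rot: [0.086, 0.996, 0.001, 0.001]
force: [0.1, 0.6, 0.0]
width: 0.551
gripper_force: 0.0
```

```bash
python3 - <<'E'
from h import *
F()
ims=[]
for n,(u,v) in(("side",(230,170)),("top",(250,90))):
    p,d=bot.capture(n);np.savez(f"pics/{n}6.npz",p=p,d=d)
    ims.append(cv2.resize(p[v:v+130,u:u+130,::-1],(400,400),interpolation=2))
cv2.imwrite("pics/g7.png",np.hstack(ims))
E
```

```text
F along 0.0 lat 0.6 z 0.0 pos along -110.2 lat 3.2 z 298.4 M [-0.01  0.02  0.05] w 0.551 t 15.9
```

```bash
python3 - <<'E'
from h import *
ux=np.array([.985,-.170]);uy=np.array([.170,.985]);tip=np.array([531.3,126.])
for n,box in(("side",(255,190,310,250)),("top",(270,120,330,200))):
    D=np.load(f"pics/{n}6.npz")
    print(n,black(n,D["p"],D["d"],box,203,216,210))
    W=cloud(n,D["d"]);u0,v0,u1,v1=box;w=W[v0:v1,u0:u1].reshape(-1,3);g=D["p"][v0:v1,u0:u1].max(2).ravel()
    m=(g<75)&(w[:,2]>185)&(w[:,2]<230);w=w[m];a=(w[:,:2]-tip)@ux;l=(w[:,:2]-tip)@uy
    for a0 in range(-40,110,10):
        k=(a>=a0)&(a<a0+10)
        if k.sum()>4:print(a0,k.sum(),"ztop",np.percentile(w[k,2],95).round(1),"lat",np.percentile(l[k],[5,95]).round(1))
E
```

```text
side (73, array([584. , 107.3]), array([86.8, 23. ]), 4.6)
0 9 ztop 206.2 lat [-8.2 -7.4]
10 18 ztop 206.9 lat [-8.4 -6.7]
20 21 ztop 206.6 lat [-8.6 -6.7]
30 19 ztop 205.7 lat [-8.3 -6.7]
40 15 ztop 207.7 lat [-8.4 -7.1]
50 23 ztop 205.2 lat [-8.9 -7.2]
60 20 ztop 206.8 lat [-9.3 -7.4]
70 28 ztop 208.1 lat [-9.3 -7.1]
80 114 ztop 207.5 lat [-8.5 12.3]
top (68, array([607.7, 115.7]), array([23.7, 18.1]), 80.2)
70 38 ztop 213.9 lat [-8.1 13.6]
80 29 ztop 212.6 lat [-7.3 13.8]
```

Emit:
{"op": "step_arm", "data": {"series": [0,3.5,0,0,0,0,0,4,0,0,0,0,0,4,0,0,0,0,0,4,0,0,0,0,0,4,0,0,0,0]}}

```text
t: 16.43
ee_pos: [459.3, 341.5, 297.9]
eef_rot: [0.086, 0.996, 0.0, 0.001]
force: [1.3, 0.1, 0.9]
width: 0.551
gripper_force: 0.0
```

```bash
python3 - <<'E'
from h import *
ux=np.array([.985,-.170]);uy=np.array([.170,.985]);tip=np.array([531.3,126.])
p,d=bot.capture("top");box=(280,130,330,200)
print(black("top",p,d,box,203,216,210))
W=cloud("top",d);u0,v0,u1,v1=box;w=W[v0:v1,u0:u1].reshape(-1,3);g=p[v0:v1,u0:u1].max(2).ravel()
m=(g<75)&(w[:,2]>185)&(w[:,2]<230);w=w[m];a=(w[:,:2]-tip)@ux;l=(w[:,:2]-tip)@uy
for a0 in range(-40,110,10):
    k=(a>=a0)&(a<a0+10)
    if k.sum()>4:print(a0,k.sum(),"ztop",np.percentile(w[k,2],50).round(1),"lat",np.percentile(l[k],[5,95]).round(1))
print(p[176:192,292:308].min(2))
E
```

```text
(160, array([573.5, 121. ]), array([23.7, 87.7]), 171.0)
-10 10 ztop 203.7 lat [-3.7 11.6]
0 32 ztop 208.2 lat [-7.6  9.5]
10 10 ztop 208.3 lat [-7.4 -3.2]
20 14 ztop 210.6 lat [-8.8  0.7]
30 10 ztop 210.5 lat [-6.9 -1.4]
40 29 ztop 209.9 lat [-8.1  9.1]
50 22 ztop 209.4 lat [-9.4 -0.2]
60 17 ztop 209.4 lat [-9.3 -0.2]
70 24 ztop 210.6 lat [-8.3 13.7]
80 15 ztop 210.4 lat [-7.7 14.5]
[[179 171 168 158 113  81  79  77  79  77  75  75  72  72  66  73]
 [199 200 198 185 128  82  81  79  78  74  75  74  73  72  71  77]
 [201 214 211 194 134  83  79  78  80  77  76  73  73  70  71  73]
 [190 212 209 190 132  81  80  79  79  76  78  77  75  73  65  62]
 [209 216 204 181 122  75  74  71  72  71  72  74  74  71  65  75]
 [216 220 207 175 111  50  39  49  56  56  65  66  70  64  69  95]
 [215 218 216 196 129  44  18  17  28  25  33  33  38  34  57  99]
 [191 198 213 196 126  45  15  13  20  17  16  13   8  25  62 104]
 [141 160 193 179 113  58  63  52  64  62  45  29  18  38  82 120]
 [131 127 146 134  91  84 104 104 137 136 106  78  50  65 120 141]
 [152 128 136 133 104  95  97 137 190 194 167 131  99 107 155 163]
 [174 172 178 171 139 114 102 137 195 203 190 161 137 135 148 159]
 [204 204 201 188 159 140 124 123 142 153 153 138 140 149 158 159]
 [146 145 139 130 122 134 139 130 100  91  96 108 136 159 173 162]
 [ 78  77  80  78  84  97 105 100  83  78  81  90 113 131 143 141]
 [ 60  63  69  67  70  75  89  81  72  80  84  91  92  90  93  97]]
```

Both grips lie in one straight 88 mm row on the bar. Both tops are level at about 210 mm, and the tip shows in front of the row.

```bash
python3 -c "
from station import bot
print(bot.job_done())"
```

```text
the job is handed in; nothing more can be done
None
```

The nut caddy hangs on the hook behind the tip, in front of the first caddy, held by the spring; the peak push was about 11 N, I met no sign of touching the other things on the bench, and the job was handed in at about 16.5 s.

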